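# Snap the deck onto the bottle carrier

### The job

The little bottle carrier on the perfume desk is in two parts. Take the pale wooden board, the one with a square hole in each corner, lower it over the four blue posts of the carrier base and press it down evenly until it has clicked past the catches of all four posts and lies flat on their shoulders; then let go. Leave the dark board, which has no corner holes, where it lies.

Things in the scene. Friction and masses are not known exactly. Their poses are not given: they have to be found in the camera images.
- deck: Pale wooden board to fit, loose, 0.16 kg: 180 (x) x 130 (y) x 6 mm plate, a 26 mm square hole near each corner at x +-62, y +-42 mm, four round 31 mm bottle holes nearer the middle. Black handle over its middle: bar 84 mm along x, 14 mm wide, from 40 to 52 mm above the plate's underside, open below, on uprights at x +-36 mm. Origin: centre of the plate's underside; z up.
- carrier_base: Fixed grey tray 200 (x) x 150 (y) x 12 mm with four blue posts at x +-62, y +-42 mm. Post: 38 mm round shoulder, top 34 mm above the table, where the board must lie; 24 mm shaft to 55 mm; cone to a 5 mm tip at 75 mm, which guides a board up to 9 mm off. Origin: centre of the tray's underside, on the table; z up. Fitted board: its origin 34 mm above this one, x axes in line, either way round.
- catches (a point): Point midway between the four posts at the level of the catches' flat undersides, 43 mm above the table. Each post has a sprung brass catch on its outer x side, widening downwards from 55 to 43 mm, where it sticks out 4.5 mm. The board first stops on them, underside about 46 mm up; a push of 10 to 20 N down on its middle (top of the handle) forces it past, and they spring out above it.
- spare: Dark wooden board, a bystander to leave alone, loose, flat on the table: same outline, handle and round holes as the pale one, but no corner holes. Origin: centre of its underside; z up.
Things that resemble listed ones, but are neither listed nor needed, are in the scene too. Leave any purple look-alike of the carrier_base alone.

How it is judged:
By the outcome, as a careful person would: the job done as asked, in the order asked, and still so for the second after the job is handed in, with the robot touching nothing.
It also fails if it takes over 45 s, if anything falls off the work surface, if the arm or the gripper's body presses on something with over 40 N, if the wrist force passes 120 N, or if a joint passes its speed limit or range.

### The arm

A 6-joint arm with a two-finger parallel gripper is mounted at the origin on the work surface. World frame = base frame: x ahead of the robot, y to its left, z up, the work surface at z = 0. Lengths are in m, angles in rad, forces in N, time in s.
With the tool pointing down it reaches from about 0.35 to 0.8 m from the base axis. Payload 7.3 kg.
Tool frame: the origin (TCP) lies at the very end of the fingers, on their centre line; the grasp point (between the pads) lies 19 mm behind it; y points along the fingers, x is the direction in which the jaws open and shut, and the axes are right-handed (so a half turn about y gives the same grasp; the last joint's range is limited). The gripper opens to 85 mm and grips with 20 to 120 N. Pads are 22 mm wide; open, the fingers measure 114 mm over their backs; the gripper's body (76 mm by 85 mm) begins 54 mm behind the grasp point. The pads swing forward as they close: fully open they stand 13 mm farther back than shut.
Start: joints at [-1.454, 0.342, 1.524, -0, 1.275, -0.146], TCP at [0.136, -0.507, 0.231] pointing down, gripper open.
Joint ranges: [-2.53, 2.53], [-0.77, 2.02], [0.04, 2.7], [-1, 4.14], [0.28, 2.66], [-3.11, 3.11]. Speed limits (rad/s): [2.57, 2.57, 3.14, 3.14, 3.14, 3.14].

### API

Orientations are given as a rotation vector (axis times angle).
In Python, from bench import r gives the robot as it stands. Calls block until the motion is done:
- r.move_ptp(position, orientation): joint-space move of the TCP to a pose.
- r.movel(position, max_speed=0.15, frame=None, contact_N=None): straight line of the TCP; frame=None keeps the orientation; max_speed is the mean speed in m/s. With contact_N (N) it stops when the force on the tool has changed by that much, and returns True; else False.
- r.move_joints(angles): joint-space move.
- r.grip(opening, grip_force=None): finger opening in m; grip_force is the grip in N (None keeps the last); returns when the fingers have stopped.
- r.dwell(seconds).
- r.solve_ik(position, orientation): joint angles nearest the present ones, or None.
- r.read_state(): the state.
- r.grab_frame(name): name is "scene" or "top" or "wrist"; returns a dict with "img" (384x512x3 uint8, red, green, blue), "intrinsics" (3x3 intrinsics, pixels), "T" (4x4, takes a point from camera to world coordinates); the wrist camera has in their place "mount" (4x4, takes a point from camera to tool coordinates, whose origin is the TCP and whose axes are the tool frame's). Camera axes: x right, y up, looking along -z (the intrinsics and any distortion apply to the point x, -y, -z); pixel columns grow to the right and rows downward; lengths in m; the calibration is good to about 2 mm. The wrist camera is an equidistant fisheye: a pixel r from the principal point sees the ray r / f radians off the axis. A picture is of the moment at which its call begins: read the wrist's pose just before it. There is no depth.
A pose or a line that the arm cannot do raises r.MotionError and nothing moves.
- r.hand_in(): hands the job in, once; it reports no verdict.
The state is a dict: "time_s": time; "qpos": joint angles; "joint_vel": joint speeds; "effort": joint torques, N m; "position": TCP position; "ee_rot": TCP orientation; "wrist_force": force on the tool from outside, world axes, zero at the start; "wrist_torque": the same for the moment, N m; "width": finger opening in m.
Only numpy, scipy, OpenCV 4.12 (cv2) and the standard library are available. Lean on these libraries where they do the work, as an engineer would, in place of code of your own. Each camera call takes 0.05 s, during which the arm holds its last target.

## Working session

There is one attempt and no reset: what is moved stays moved. The work goes in short steps, each a Python script; the robot and the scene stay as the last script left them, time stands still between calls to the robot, and variables do not carry over. Pictures are saved under pics/ and viewed, and the job is handed in when it is done.

```bash
mkdir -p pics; ls; python3 - <<'E'
from bench import r
import cv2
for n in ("scene","top","wrist"):
    f=r.grab_frame(n); cv2.imwrite(f"pics/{n}0.png",f["img"][:,:,::-1])
    print(n,f["intrinsics"],f.get("T",f.get("mount")),[k for k in f])
s=r.read_state(); print(s)
E
```

```text
pics
scene [[483.14978301   0.         252.3642996 ]
 [  0.         483.14978301 200.51112404]
 [  0.           0.           1.        ]] [[ 0.85692489 -0.411333    0.31062019  0.88848513]
 [ 0.51543794  0.68166101 -0.5192899  -0.82841895]
 [ 0.0018634   0.60509786  0.79614892  1.26202124]
 [ 0.          0.          0.          1.        ]] ['img', 'intrinsics', 'T']
top [[492.61512372   0.         254.49527416]
 [  0.         492.61512372 202.70098101]
 [  0.           0.           1.        ]] [[-0.01814231  0.98737017 -0.15738804  0.18288659]
 [-0.99982528 -0.01720726  0.00730171 -0.00754882]
 [ 0.00450127  0.15749301  0.98750984  1.59062698]
 [ 0.          0.          0.          1.        ]] ['img', 'intrinsics', 'T']
wrist [[297.31863964   0.         255.33812175]
 [  0.         297.31863964 194.09358677]
 [  0.           0.           1.        ]] [[ 9.99999280e-01 -8.02689728e-04 -8.92053949e-04  3.53001163e-04]
 [-6.05159455e-04  3.04604951e-01 -9.52478586e-01 -1.42663802e-01]
 [ 1.03626883e-03  9.52478440e-01  3.04604246e-01  7.70236220e-02]
 [ 0.00000000e+00  0.00000000e+00  0.00000000e+00  1.00000000e+00]] ['img', 'intrinsics', 'mount']
{'time_s': 0.15, 'qpos': array([-1.45399422e+00,  3.42595615e-01,  1.52477026e+00, -1.41632930e-05,
        1.27537524e+00, -1.46004202e-01]), 'joint_vel': array([-8.17906167e-05, -2.22624436e-03, -1.51016935e-03,  4.80027266e-04,
       -2.58515483e-03, -4.96533497e-04]), 'effort': array([ 8.23073151e-04, -4.33906066e+01, -2.46148163e+01, -1.61762969e-04,
        5.69382028e-03,  3.96756718e-06]), 'position': array([ 0.13637274, -0.50668839,  0.23077804]), 'ee_rot': array([-1.32129215,  1.01399669, -1.01264774]), 'wrist_force': array([-0.45640205,  1.00969101,  1.00488161]), 'wrist_torque': array([-0.00929099,  0.0002299 , -0.02476689]), 'width': 0.085408073850156}
```

View pics/scene0.png

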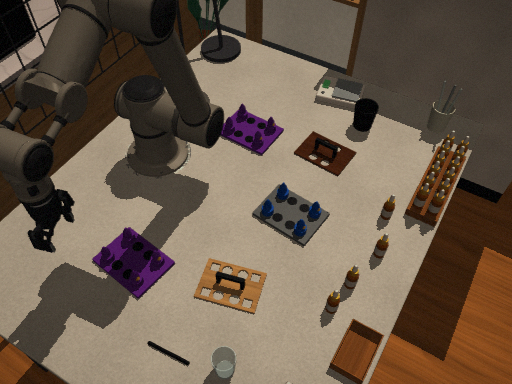

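View pics/top0.png

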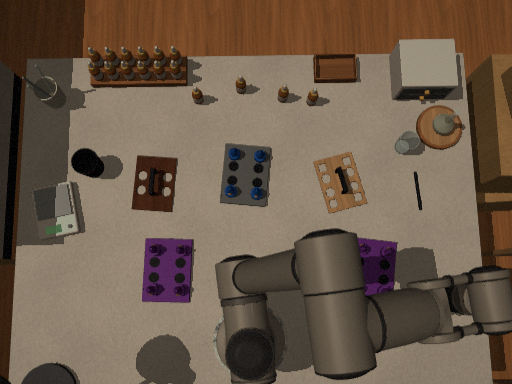

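View pics/wrist0.png

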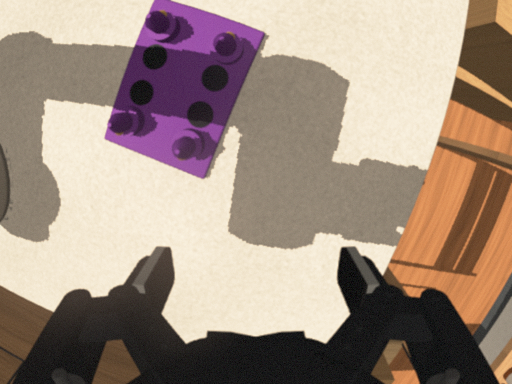

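Top view: the pale deck is at about (340,182), the grey base with blue posts at (246,175), the dark spare at (155,182), and a purple decoy at (168,270) with another under the arm. I'll get rough poses from this view, then refine them with the wrist camera.

```bash
cat > h.py <<'E'
import numpy as np, cv2
from scipy.spatial.transform import Rotation as R
def ray(f,uv,pose=None):
    K=f["intrinsics"]; uv=np.atleast_2d(uv).astype(float)
    x=(uv[:,0]-K[0,2])/K[0,0]; y=(uv[:,1]-K[1,2])/K[1,1]
    if "mount" in f:
        p,rv=pose; T=np.eye(4); T[:3,:3]=R.from_rotvec(rv).as_matrix(); T[:3,3]=p; T=T@f["mount"]
        th=np.hypot(x,y); k=np.where(th>1e-9,np.sin(th)/np.maximum(th,1e-9),1)
        d=np.c_[x*k,-y*k,-np.cos(th)]
    else:
        T=f["T"]; d=np.c_[x,-y,-np.ones_like(x)]
    return T[:3,3],d@T[:3,:3].T
def onplane(f,uv,z,pose=None):
    o,d=ray(f,uv,pose); return o+d*((z-o[2])/d[:,2])[:,None]
def down(a): # jaw direction at angle a in world
    c,s=np.cos(a),np.sin(a)
    return R.from_matrix(np.array([[c,0,-s],[s,0,c],[0,-1,0]])).as_rotvec()
def big(m,n=1):
    m=m.astype(np.uint8)*255
    c,_=cv2.findContours(m,cv2.RETR_EXTERNAL,cv2.CHAIN_APPROX_NONE)
    return sorted(c,key=cv2.contourArea)[::-1][:n]
def rect(P): # min area rect in metres -> centre, long-axis angle, size
    (c,s,a)=cv2.minAreaRect((P[:,:2]*1000).astype(np.float32))
    if s[0]<s[1]: s=s[::-1]; a+=90
    a=(a+90)%180-90
    return np.array(c)/1000,np.deg2rad(a),s
E
python3 - <<'E'
from bench import r
from h import *
f=r.grab_frame("top"); im=f["img"]; hsv=cv2.cvtColor(im,cv2.COLOR_RGB2HSV)
print(hsv[165,325],hsv[150,245+3],hsv[153,235], hsv[200,262],hsv[195,245],hsv[205,225])
def roi(m,x0,x1,y0,y1):
    k=np.zeros(m.shape,bool); k[y0:y1,x0:x1]=1; return m&k
H,S,V=[hsv[...,i].astype(int) for i in range(3)]
dk=roi((S>90)&(H<25)&(V>100),305,375,145,220)
c=big(dk)[0].reshape(-1,2); P=onplane(f,c,0.006); print("deck",rect(P))
b=roi((H>100)&(H<130)&(S>120),215,280,135,215)
for c in big(b,4): 
    m=cv2.moments(c); print("post",onplane(f,[m['m10']/m['m00'],m['m01']/m['m00']],0.05), m['m00'])
print(r.read_state()["position"], R.from_rotvec(r.read_state()["ee_rot"]).as_matrix().round(3))
E
```

```text
[ 16  86 107] [21 36 70] [109 211  41] [17 32 71] [15 21 73] [ 16  57 147]
deck (array([ 0.50077145, -0.30016901]), np.float64(0.2491844098343644), (182.12130737304688, 131.9564666748047))
post [[ 0.45964022 -0.02472765  0.05      ]] 100.0
post [[ 0.58047791 -0.03784779  0.05      ]] 99.5
post [[0.46889284 0.05739895 0.05      ]] 98.0
post [[0.58891962 0.044332   0.05      ]] 94.5
[ 0.13638575 -0.50675502  0.23088462] [[ 0.26  -0.     0.966]
 [-0.966  0.001  0.26 ]
 [-0.001 -1.     0.   ]]
```

```bash
python3 - <<'E'
from bench import r
from h import *
for n,p,a in (("base",[0.50,0.01,0.26],-96.2),("deck",[0.48,-0.30,0.22],-75.7)):
    r.move_ptp(p,down(np.deg2rad(a))); r.dwell(0.2)
    s=r.read_state(); f=r.grab_frame("wrist")
    np.savez(n+".npz",img=f["img"],K=f["intrinsics"],M=f["mount"],p=s["position"],rv=s["ee_rot"])
    cv2.imwrite(f"pics/w_{n}.png",f["img"][:,:,::-1]); print(s["time_s"],s["position"],s["wrist_force"])
f=r.grab_frame("top");cv2.imwrite("pics/top1.png",f["img"][:,:,::-1])
E
```

```text
2.6583 [0.50002577 0.00943665 0.25993353] [-0.26442308 -0.74814185 -0.00314598]
4.1 [ 0.48054191 -0.29894548  0.22034976] [-0.19131414 -0.08382126  0.79021097]
```

View pics/w_base.png

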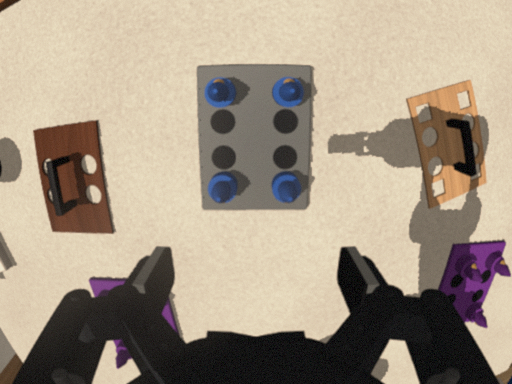

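View pics/w_deck.png

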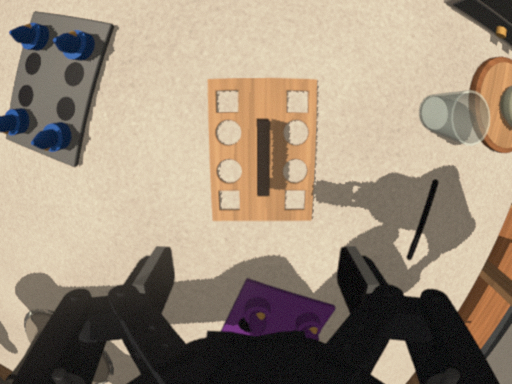

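The wrist views show the base at about (255,137) with its four posts, and the deck at about (263,148) with its handle along the image columns. Now to measure both.

```bash
python3 - <<'E'
from h import *
def load(n):
    d=np.load(n+".npz"); f={"img":d["img"],"intrinsics":d["K"],"mount":d["M"]}; return f,(d["p"],d["rv"])
def roi(m,x0,x1,y0,y1):
    k=np.zeros(m.shape,bool); k[y0:y1,x0:x1]=1; return m&k
f,ps=load("base"); hsv=cv2.cvtColor(f["img"],cv2.COLOR_RGB2HSV).astype(int); H,S,V=hsv[...,0],hsv[...,1],hsv[...,2]
print(hsv[140,255],hsv[50,255],hsv[180,200])
m=roi((V<135),185,325,55,218)
c=big(m)[0].reshape(-1,2); print(cv2.boundingRect(c)); c2,a,s=rect(onplane(f,c,0.012,ps)); print("tray",c2,np.rad2deg(a),s)
bl=roi((H>100)&(H<130)&(S>120),185,325,55,218)
L=[]
for c in big(bl,4):
    # shoulder blob circle at z 0.034
    (x,y),rad=cv2.minEnclosingCircle(c); P=onplane(f,[x,y],0.034,ps)[0]; L.append(P); print("post",(x,y),rad,P)
print(np.mean(L,0))
f,ps=load("deck"); hsv=cv2.cvtColor(f["img"],cv2.COLOR_RGB2HSV).astype(int); H,S,V=hsv[...,0],hsv[...,1],hsv[...,2]
m=roi((S>95)&(H<25)&(V>70),195,330,65,235)
c=big(m)[0].reshape(-1,2); print(cv2.boundingRect(c)); c2,a,s=rect(onplane(f,c,0.006,ps)); print("deck",c2,np.rad2deg(a),s)
hm=roi(V<60,245,285,105,205)
c=big(hm)[0].reshape(-1,2); print(cv2.boundingRect(c)); c2,a,s=rect(onplane(f,c,0.052,ps)); print("bar",c2,np.rad2deg(a),s)
# corner holes
inv=roi(~((S>95)&(H<25)&(V>70)),212,316,82,217)
cc,_=cv2.findContours(inv.astype(np.uint8),cv2.RETR_EXTERNAL,cv2.CHAIN_APPROX_NONE)
for c in cc:
    if cv2.contourArea(c)>150:
        x,y,w,h=cv2.boundingRect(c); print("hole",(x,y,w,h),onplane(f,[x+w/2-.5,y+h/2-.5],0.006,ps)[0])
E
```

```text
[ 17  29 125] [ 19  47 226] [ 17  48 190]
(198, 65, 118, 144)
tray [0.52908789 0.00334458] -6.124565124511719 (195.84805297851562, 154.49131774902344)
post (287.6421203613281, 92.1279067993164) 15.212964057922363 [ 0.5852253  -0.04046667  0.034     ]
post (285.0, 187.1999969482422) 14.368118286132812 [ 0.46472928 -0.02640028  0.034     ]
post (219.5731658935547, 92.3536605834961) 14.954178810119629 [0.59402514 0.04220377 0.034     ]
post (221.81080627441406, 187.7567596435547) 13.78073501586914 [0.47285035 0.0551848  0.034     ]
[0.52920752 0.00763041 0.034     ]
(208, 78, 109, 143)
deck [ 0.49914624 -0.30353516] 14.52457046508789 (179.28990173339844, 129.84243774414062)
(264, 120, 4, 2)
bar [ 0.53933215 -0.2953916 ] -75.22867107391357 (3.1154119968414307, 1.0512151718139648)
hole (285, 190, 20, 20) [ 0.45028268 -0.35908102  0.006     ]
hole (219, 190, 21, 20) [ 0.42950691 -0.27826323  0.006     ]
hole (283, 159, 24, 24) [ 0.48665713 -0.34822914  0.006     ]
hole (217, 159, 25, 24) [ 0.4663543  -0.26975585  0.006     ]
hole (283, 120, 26, 25) [ 0.53299044 -0.3361668   0.006     ]
hole (258, 120, 12, 75) [ 0.49327589 -0.30668239  0.006     ]
hole (216, 120, 26, 25) [ 0.51262694 -0.2581322   0.006     ]
hole (287, 90, 21, 23) [ 0.56969854 -0.32786719  0.006     ]
hole (216, 90, 23, 23) [ 0.54858317 -0.24748999  0.006     ]
```

```bash
python3 - <<'E'
from h import *
from bench import r
def load(n):
    d=np.load(n+".npz"); f={"img":d["img"],"intrinsics":d["K"],"mount":d["M"]}; return f,(d["p"],d["rv"])
def roi(m,x0,x1,y0,y1):
    k=np.zeros(m.shape,bool); k[y0:y1,x0:x1]=1; return m&k
fw,ps=load("base"); ft=r.grab_frame("top"); fs=r.grab_frame("scene")
cv2.imwrite("pics/scene1.png",fs["img"][:,:,::-1]); 
for f,p,box in ((fw,ps,(180,330,50,222)),(ft,None,(210,282,130,218))):
    im=cv2.GaussianBlur(f["img"],(3,3),0)
    hsv=cv2.cvtColor(im,cv2.COLOR_RGB2HSV).astype(int); H,S,V=hsv[...,0],hsv[...,1],hsv[...,2]
    for th in (36,40,44):
        m=roi((S<th)|((H>95)&(H<130)&(S>60)),*box).astype(np.uint8)
        m=cv2.morphologyEx(m,cv2.MORPH_OPEN,np.ones((5,5)))
        c=big(m)[0].reshape(-1,2); c2,a,s=rect(onplane(f,c,0.012,p)); print("tray",c2,np.rad2deg(a),s,cv2.boundingRect(c))
big3=lambda im,x,y,w,h,n: cv2.imwrite(n,cv2.resize(im[y:y+h,x:x+w,::-1],None,fx=5,fy=5,interpolation=cv2.INTER_CUBIC))
big3(fw["img"],185,55,140,120,"pics/zw.png"); big3(ft["img"],200,130,90,90,"pics/zt.png")
big3(fw["img"],185,110,140,110,"pics/zw2.png")
E
```

```text
tray [0.52920935 0.00677612] -5.760108947753906 (194.3401641845703, 145.6300811767578) (198, 65, 112, 144)
tray [0.52925751 0.00680594] -6.151855468750001 (195.29197692871094, 147.060302734375) (198, 65, 113, 144)
tray [0.52876587 0.00685506] -5.9557342529296875 (196.67315673828125, 148.0906982421875) (197, 65, 114, 145)
tray [ 0.58160577 -0.03836073] -0.99383544921875 (50.7406005859375, 49.364280700683594) (252, 151, 16, 16)
tray [0.53185754 0.00922934] -5.932716369628906 (186.70343017578125, 143.74122619628906) (223, 146, 46, 58)
tray [0.53112683 0.00969761] -5.937278747558594 (191.6903533935547, 146.15292358398438) (222, 146, 48, 59)
```

View pics/zw.png

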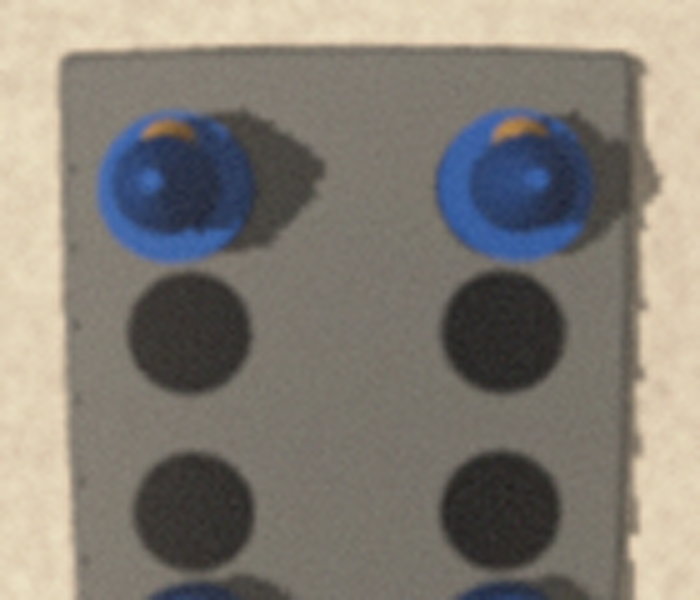

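View pics/zw2.png

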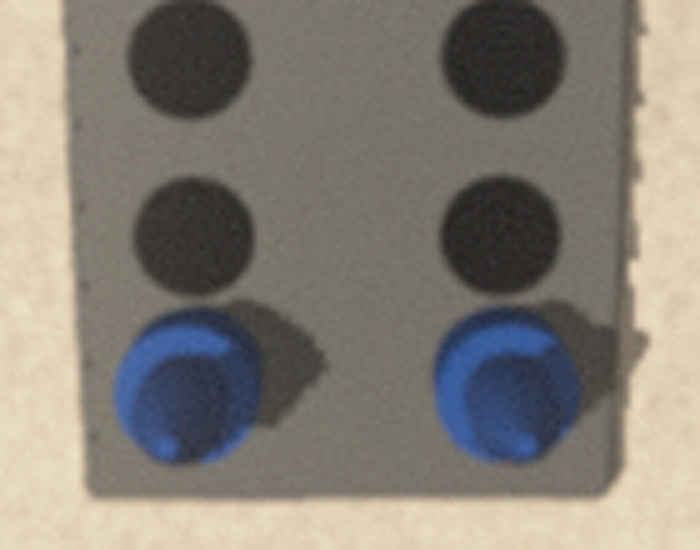

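View pics/zt.png

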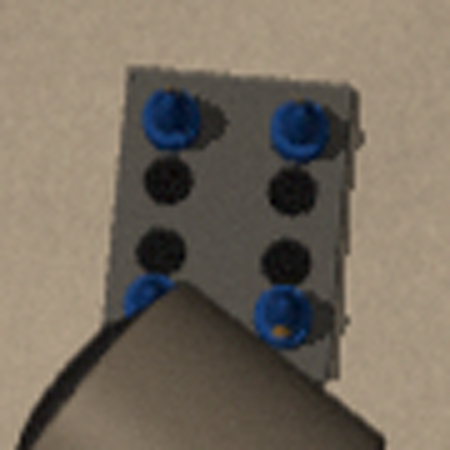

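The base comes out consistently at about (0.528, 0.008), yaw −6.1°, once I correct for the oblique shoulder sides. The deck is at (0.4995, −0.303), yaw 14.5°. Next I grasp the handle bar.

```bash
python3 - <<'E'
from bench import r
from h import *
a=np.deg2rad(14.5-90); x,y=.4995,-.303
r.move_ptp([x,y,.11],down(a))
c=r.movel([x,y,.027],max_speed=0.12,contact_N=10); print("contact",c,r.read_state()["position"])
w0=r.read_state()["wrist_force"]
r.grip(0.0,80); s=r.read_state(); print(s["width"],s["position"],w0,s["wrist_force"])
r.movel([x,y,.135],max_speed=0.15); s=r.read_state(); print(s["time_s"],s["width"],s["position"],s["wrist_force"],s["wrist_torque"])
for n in ("wrist","scene"):
    f=r.grab_frame(n); cv2.imwrite(f"pics/lift_{n}.png",f["img"][:,:,::-1])
    if n=="wrist": np.savez("lift.npz",img=f["img"],K=f["intrinsics"],M=f["mount"],p=s["position"],rv=s["ee_rot"])
E
```

```text
contact False [ 0.50011414 -0.30354857  0.02811443]
0.012391364803803411 [ 0.49965423 -0.303145    0.02733354] [ 0.55342895 -0.45464934 -0.15183634] [-0.94681505 -0.36582845  2.98295865]
7.1917 0.012434327017418069 [ 0.49889468 -0.30254587  0.13389755] [-0.42305013  0.34525008 -1.97435744] [-0.02141162 -0.00941178 -0.0088512 ]
```

View pics/lift_wrist.png

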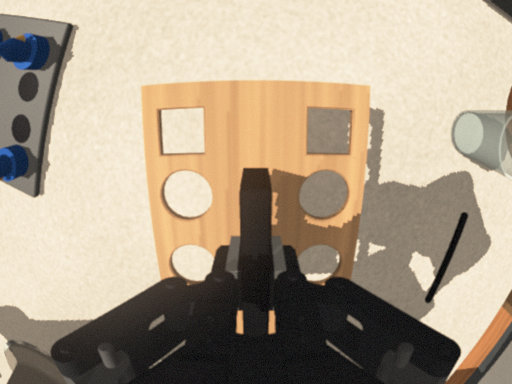

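View pics/lift_scene.png

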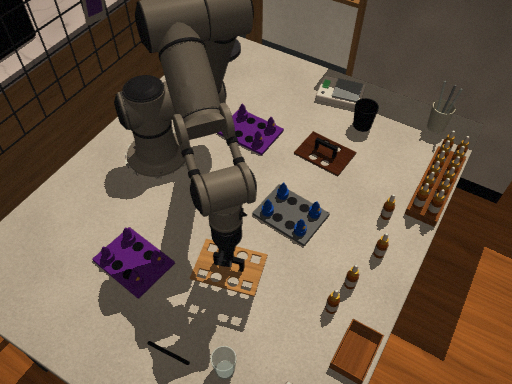

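The deck is gripped and level: its front square holes are at (183,130) and (329,130). I'll measure the board in the tool frame with the same camera that measured the posts.

```bash
python3 - <<'E'
from h import *
d=np.load("lift.npz"); f={"img":d["img"],"intrinsics":d["K"],"mount":d["M"]}; ps=(d["p"],d["rv"])
hsv=cv2.cvtColor(f["img"],cv2.COLOR_RGB2HSV).astype(int); H,S,V=hsv[...,0],hsv[...,1],hsv[...,2]
wood=(S>95)&(H<25)&(V>60)
Rm=R.from_rotvec(ps[1]).as_matrix()
L=[]
for x0,x1,y0,y1 in ((150,216,100,160),(298,362,100,160)):
    k=np.zeros(wood.shape,bool); k[y0:y1,x0:x1]=1
    c=big(~wood&k)[0]; x,y,w,h=cv2.boundingRect(c)
    P=onplane(f,c.reshape(-1,2),ps[0][2]-.027+.006,ps); ct,a,s=rect(P)
    t=Rm.T@(np.r_[ct,ps[0][2]]-ps[0]); L.append(t); print((x,y,w,h),s,np.rad2deg(a),"tool",t)
L=np.array(L); dd=L[1]-L[0]; print("mean",L.mean(0),"dist",np.hypot(dd[0],dd[2]),"yaw",np.rad2deg(np.arctan2(dd[2],dd[0])))
E
```

```text
(160, 108, 45, 46) (25.784711837768555, 25.19331932067871) 14.554068565368654 tool [-4.07004734e-02 -9.27188953e-06  6.18238457e-02]
(307, 108, 44, 46) (25.197843551635742, 24.53897476196289) 14.452566146850588 tool [ 0.04136402 -0.00014644  0.06189532]
mean [ 3.31775481e-04 -7.78552357e-05  6.18595817e-02] dist 0.08206452895283373 yaw 0.04990029153532641
```

```bash
python3 - <<'E'
from bench import r
from h import *
a=np.deg2rad(-6.1-90); x,y=.528,.008
r.move_ptp([x,y,.135],down(a)); r.movel([x,y,.112],max_speed=.08); r.dwell(.15)
s=r.read_state(); print(s["time_s"],s["width"],s["position"],s["wrist_force"])
f=r.grab_frame("wrist"); cv2.imwrite("pics/over_w.png",f["img"][:,:,::-1])
np.savez("over.npz",img=f["img"],K=f["intrinsics"],M=f["mount"],p=s["position"],rv=s["ee_rot"])
# predicted pixels of front post tips for this pose
T=np.eye(4);T[:3,:3]=R.from_rotvec(s["ee_rot"]).as_matrix();T[:3,3]=s["position"];T=T@f["mount"]
f2=r.grab_frame("scene"); cv2.imwrite("pics/over_s.png",cv2.resize(f2["img"][150:290,200:380,::-1],None,fx=4,fy=4,interpolation=cv2.INTER_CUBIC))
K=f["intrinsics"]
for yy in (.042,-.042):
    for z in (.075,.055):
        w=np.r_[x,y,z]+R.from_euler('z',-6.1,degrees=True).apply([.062,yy,0]); c=np.linalg.inv(T)@np.r_[w,1]
        v=np.array([c[0],-c[1]]);th=np.arctan2(np.linalg.norm(v),-c[2]);print(yy,z,K[:2,2]+K[0,0]*th*v/np.linalg.norm(v))
E
```

```text
9.075 0.012653318664151153 [0.52838167 0.00775871 0.11244678] [-0.52683598 -0.35157948 -1.59476221]
0.042 0.075 [185.33009117 129.07433762]
0.042 0.055 [192.00729855 126.35829282]
-0.042 0.075 [322.13118491 129.05510792]
-0.042 0.055 [315.7106343  126.34614516]
```

View pics/over_w.png

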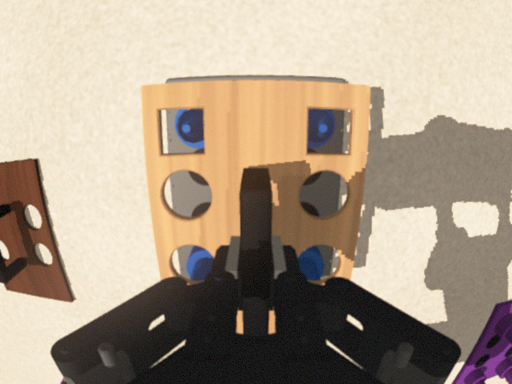

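View pics/over_s.png

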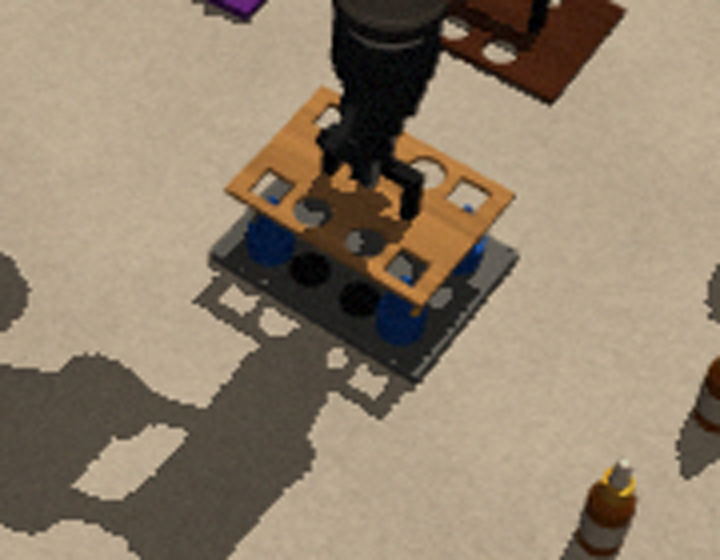

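The post tips appear at about (187,127) and (322,127), within 2 px (1 mm) of the prediction and inside the holes. Now I lower and press.

```bash
python3 - <<'E'
from bench import r
from h import *
x,y=.5285,.0077
c=r.movel([x,y,.076],max_speed=.06,contact_N=8); s=r.read_state(); print(c,s["position"],s["wrist_force"],s["wrist_torque"])
if not c:
    for z in (.070,.066,.063,.061,.0595):
        c=r.movel([x,y,z],max_speed=.02,contact_N=30); s=r.read_state(); print(z,c,s["position"].round(4),s["wrist_force"].round(1),s["wrist_torque"].round(2),s["width"])
        if c: break
f=r.grab_frame("wrist"); cv2.imwrite("pics/press_w.png",f["img"][:,:,::-1])
f2=r.grab_frame("scene"); cv2.imwrite("pics/press_s.png",cv2.resize(f2["img"][150:290,200:380,::-1],None,fx=4,fy=4,interpolation=cv2.INTER_CUBIC))
print(r.read_state()["time_s"])
E
```

```text
False [0.52845435 0.00769441 0.07571442] [ 0.97921375  0.33077079 -2.54926056] [ 0.01494202 -0.19704646 -0.00669157]
0.07 False [0.5294 0.0076 0.0713] [-0.4 -0.2  6.8] [ 0.    0.12 -0.04] 0.012290145021628274
0.066 False [0.5288 0.0077 0.0663] [ 0.9 -0.9  2.7] [-0.03  0.01  0.02] 0.012398454465906733
0.063 False [0.528  0.0078 0.0624] [ 0.5 -0.7 -1.4] [ 0.05 -0.04  0.03] 0.012429301344118796
0.061 False [0.5284 0.0077 0.0613] [-1.1 -0.4  5.2] [0.05 0.21 0.  ] 0.012403476938204384
0.0595 False [0.5283 0.0077 0.0612] [-7.4  0.9 18.1] [0.06 1.   0.05] 0.012505945774868087
11.625
```

View pics/press_w.png

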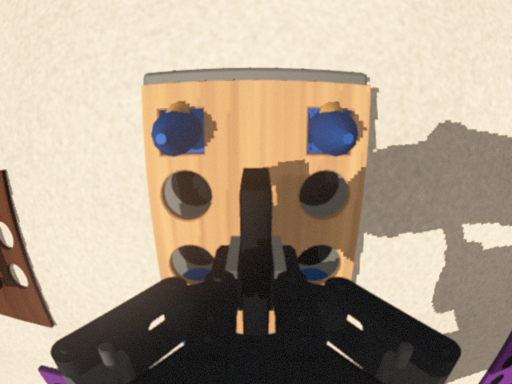

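View pics/press_s.png

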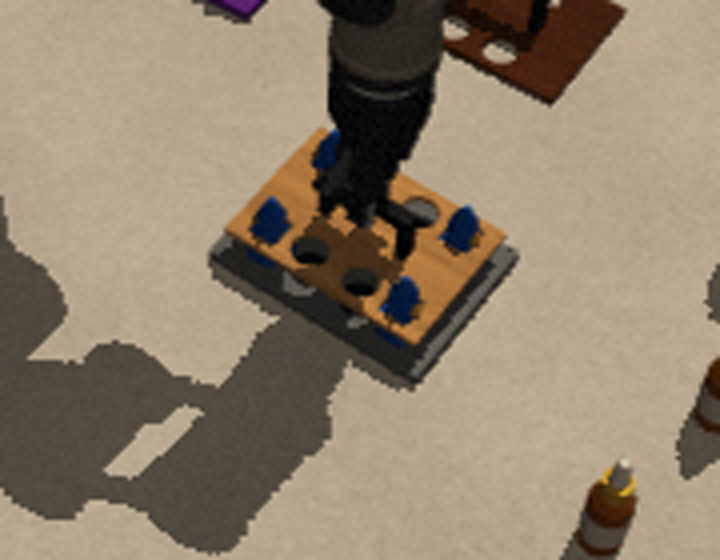

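All four posts are through and the height stopped at 0.0612, where 0.061 is the shoulder level. The brass catches show above the plate at (178,107) and (331,107). I'll relax the pressure, release, back off and check.

```bash
python3 - <<'E'
from bench import r
from h import *
x,y=.5285,.0077
r.movel([x,y,.0612],max_speed=.02)
r.grip(.06); r.dwell(.1); s=r.read_state(); print(s["width"],s["position"],s["wrist_force"].round(1))
c=r.movel([x,y,.14],max_speed=.1,contact_N=12); print(c)
r.grip(.085); r.move_ptp([.49,y,.26],down(np.deg2rad(-96.1))); r.dwell(.2)
s=r.read_state(); f=r.grab_frame("wrist"); print(s["time_s"],s["width"],s["position"])
np.savez("fin.npz",img=f["img"],K=f["intrinsics"],M=f["mount"],p=s["position"],rv=s["ee_rot"])
cv2.imwrite("pics/fin_w.png",cv2.resize(f["img"][50:230,170:330,::-1],None,fx=3,fy=3,interpolation=cv2.INTER_CUBIC))
f2=r.grab_frame("scene"); cv2.imwrite("pics/fin_s.png",cv2.resize(f2["img"][150:290,200:380,::-1],None,fx=4,fy=4,interpolation=cv2.INTER_CUBIC))
hsv=cv2.cvtColor(f["img"],cv2.COLOR_RGB2HSV).astype(int); H,S,V=hsv[...,0],hsv[...,1],hsv[...,2]
m=(S>95)&(H<25)&(V>70); k=np.zeros(m.shape,bool); k[40:240,170:340]=1
c=big(m&k)[0].reshape(-1,2); print(cv2.boundingRect(c))
for z in (.040,.052): print(z,rect(onplane(f,c,z,(s["position"],s["ee_rot"]))))
E
```

```text
0.05991979345217851 [0.52848033 0.00773113 0.06115204] [-0.   0.3 -1.1]
False
14.575 0.08457181228349844 [0.48965071 0.00775936 0.25858302]
(198, 60, 109, 144)
0.04 (array([0.52832703, 0.0064365 ]), np.float64(-0.10459844813200667), (179.3905029296875, 131.1442413330078))
0.052 (array([0.52960431, 0.0061835 ]), np.float64(-0.10459831497395215), (173.4278106689453, 126.78516387939453))
```

View pics/fin_w.png

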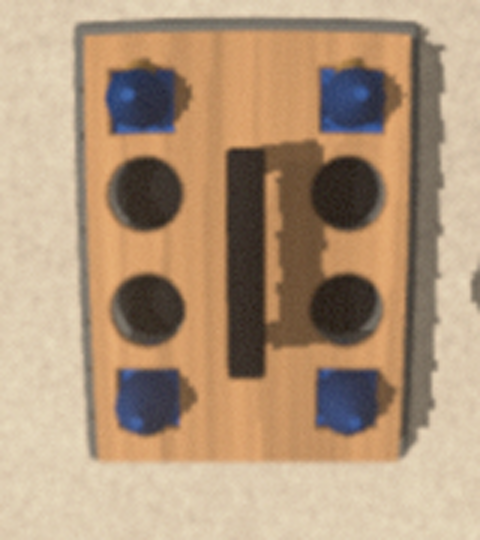

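View pics/fin_s.png

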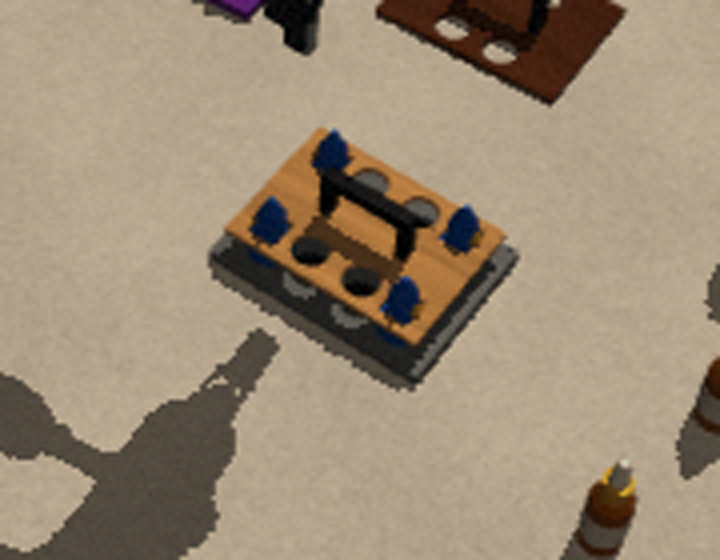

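Apparent plate size at z = 40 mm is 179×131 mm, which matches the seated height. The two front catches (top of the picture) show above the plate, but the rear ones are hidden. I'll turn the wrist round to see them.

```bash
python3 - <<'E'
from bench import r
from h import *
print(r.read_state()["qpos"].round(2))
p=[.50,.0077,.22]; ok=None
for a in (83.9,60,110,40,130):
    q=r.solve_ik(p,down(np.deg2rad(a))); print(a,None if q is None else np.round(q,2))
    if q is not None: ok=a; break
if ok:
    r.move_ptp(p,down(np.deg2rad(ok))); r.dwell(.2)
    s=r.read_state(); f=r.grab_frame("wrist"); print(s["time_s"],s["position"],s["wrist_force"].round(1))
    np.savez("rear.npz",img=f["img"],K=f["intrinsics"],M=f["mount"],p=s["position"],rv=s["ee_rot"])
    cv2.imwrite("pics/rear.png",f["img"][:,:,::-1])
E
```

```text
[-0.14  0.26  1.57 -0.    1.32  1.54]
83.9 [-0.14  0.31  1.61 -0.    1.23 -1.6 ]
17.525 [0.50001114 0.00769723 0.22003671] [ 0.3  0.7 -0.3]
```

```bash
python3 -c "
import cv2;i=cv2.imread('pics/rear.png');cv2.imwrite('pics/rear2.png',cv2.resize(i[0:256],None,fx=1.5,fy=1.5,interpolation=cv2.INTER_CUBIC))"
```

```text
(no output)
```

View pics/rear2.png

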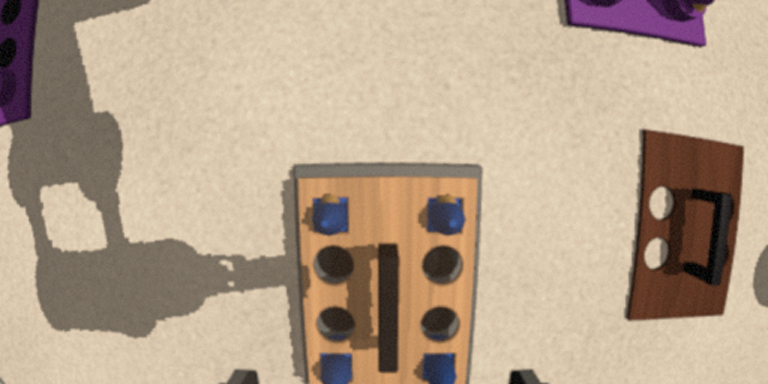

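The rear brass catches also show above the plate, at (330,198) and (442,198), and the gripper is clear. I'm handing in.

```bash
python3 -c "
from bench import r
print(r.hand_in(), r.read_state()['time_s'])"
```

```text
the job is handed in; nothing more can be done
the job is handed in; nothing more can be done
```

The pale board is on the carrier base, pressed past all four catches and lying on the shoulders. I released it and handed the job in shortly after 17.5 s, with the gripper clear of everything. I gripped the board by its handle bar, lowered it over the four blue posts and pressed straight down.

- **Height:** the downward press stopped at a TCP height of 0.0612 m, against 0.061 m expected with the board on the shoulders. The force there was about 18 N.
- **Board level:** the plate measured about 179×131 mm when taken at the seated height. If it were still resting on the catches it would have measured about 173×127 mm.
- **Catches:** front and rear wrist views showed all four brass catches above the plate. The dark board looked undisturbed in the pictures; I did not re-measure its position.
- **Disagreements:** the top and wrist cameras differed by up to about 3 mm on board and base positions. I went by the wrist camera, and the post tips then appeared within about 1 mm of where I predicted. I saw no clear force peak from the clicks, because I only read forces between the press steps (at most 7 N before the final 18 N).

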